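Set the phone stand's boom tube to its ring mark and lock it

TASK

Slide the boom tube further into the clamp of the phone stand until the dark ring on the tube is right at the mouth of the clamp block, neither short of it nor lost inside. Then fold the clamp lever fully down to lock it. Leave the phone, the screwdriver and the roll of tape where they lie.

Things in the scene. Friction and masses are not known exactly. Their poses are not given: they have to be found in the camera images.
- stand: Heavy phone-stand clamp, fixed; place and yaw vary. Origin on the table; +x is the way the tube goes in, z up. Dark base plate, x -90 to 145 mm, 100 mm wide, 10 thick. Grey block, x 40 to 140, 62 wide, top 85 mm above the table, with a 25 mm through bore along x, axis at 55 mm height. Before it, x -72 to 40, an open V cradle about 36 mm wide holds the tube in line with the bore.
- mouth (a point): Centre of the bore's mouth, on the block's front face, 55 mm above the table (40 mm along the stand's +x from its origin).
- tube: Loose aluminium tube, 22 mm in diameter, 240 long, 120 g, lying in the cradle, front end already in the bore. Origin: on its axis at the middle of the dark ring (5 mm wide); +x points into the bore. Front end 90 mm ahead of the ring, outer end 150 behind. Slides with light friction, stops when not pushed; nothing stops it at the ring. The ring starts 25 to 70 mm short of the mouth.
- tube_end (a point): Centre of the flat outer face of the tube's rubber end cap (32 mm in diameter, 12 long), 150 mm behind the ring, 55 mm above the table. The cap sticks out beyond the cradle, free to be pushed. A tube pushed too far can be drawn back by the bare tube (26 mm when set right) between cradle and cap.
- lever (a joint): Angle of the clamp lever, rad: 0 = fully down, flat over the block (top 99 mm above the table); starts raised at 0.7 to 1.1. Axle along the stand's y at its x = 55 mm, 95 mm above the table; the bar points to the stand's +x, free end up when open. Black bar, 80 mm from axle to free end, 20 wide, 8 thick. Stiff hinge: stays where left, takes about 2 N at the free end.
- lever_tip (a point): On the lever's outer (upper) face, 75 mm from the axle, 5 mm from its free end.
- phone: Bystander: a black phone, 150 x 72 x 9 mm, lying flat beside the stand, on the robot's side. Origin: centre of its underside.
- screwdriver: Bystander: a screwdriver lying on the table beyond the stand. Origin: its underside.
- tape: Bystander: a roll of pale tape, 90 mm across, 24 mm high, lying flat, left of the stand. Origin: centre of its underside.

How it is judged:
By the outcome, as a careful person would: the job done as asked, in the order asked, and still so for the second after the job is handed in, with the robot touching nothing.
It also fails if it takes over 58 s, if anything falls off the work surface, if the arm or the gripper's body presses on something with over 40 N, if the wrist force passes 120 N, or if a joint passes its speed limit or range.

ROBOT

A 7-joint arm with a two-finger parallel gripper is mounted at the origin on the work surface. World frame = base frame: x ahead of the robot, y to its left, z up, the work surface at z = 0. Lengths are in m, angles in rad, forces in N, time in s.
With the tool pointing down it reaches from about 0.4 to 0.85 m from the base axis. Payload 10.4 kg.
Tool frame: the origin (TCP) lies between the finger pads; the fingertips stand 14 mm ahead of it and the grasp point (between the pads) lies 5 mm behind it; z points along the fingers, y is the line along which they close (so a half turn about z gives the same grasp; the last joint's range is limited). The gripper opens to 87 mm and grips with 3 to 60 N. Pads are 19 mm wide; open, the fingers measure 117 mm over their backs; the gripper's body (75 mm by 190 mm) begins 51 mm behind the grasp point.
Start: joints at [-1.16, 0.332, -0.065, 1.46, 0.022, 1.35, -0.088], TCP at [0.263, 0.567, 0.237] pointing down, gripper open.
Joint ranges: [-2.6, 2.6], [-0.5, 2.12], [-1.47, 1.34], [0.16, 2.42], [-1.27, 4.41], [0.06, 2.06], [-2.6, 2.6]. Speed limits (rad/s): [2.22, 2.22, 2.79, 2.79, 3.14, 3.14, 3.14].

INTERFACE

Orientations are given as a unit quaternion [x, y, z, w].
In Python, from bench import * gives the robot as it stands.
- The arm moves only by the tool drive_tool, never from a script. Its argument "deltas" is a list of rows, each a list of 7 numbers: the turn, a rotation vector about the tool's x, y, z in degrees, then the shift along the tool's x, y, z in m, then the closure, from -1 (fully open) to 1 (shut). A call has 1 to 12 rows; each row is the pose to reach, as a shift and turn from the pose commanded when the call began, along the tool's axes at that moment; what a row does not reach only later rows make up. A row lasts 1/10 s, in which the tool goes at most 50 mm and 8.59 degrees, less where a joint would pass 70% of its speed; a pose out of reach is approached as far as the arm can. A call with a gripper value outside its range is refused whole. The fingers move at their own pace and stop on an object; "squeeze" is the grip in N (left out, the last holds). Time passes only in rows, so rows that repeat a pose let the fingers close. It gives the time, the measured TCP pose, the force and the opening at its end, in the units of the state.
- read_state(): the state, without advancing time (a new reading comes with each control period).
- camera(name): name is "scene" or "top" or "wrist"; returns (picture, depth): 480x640x3 uint8, red, green, blue; 480x640 float32, m along the optical axis (not along the pixel's ray), 0 where there is no reading.
- camera_params(name): a dict with "K" (3x3 intrinsics, pixels), "R" (3x3) and "t" (3): a world point X has camera coordinates R X + t; the wrist camera has in their place "mount" (4x4, takes a point from camera to tool coordinates, whose origin is the TCP and whose axes are the flange's). Camera axes: x right, y down, z forward; pixel columns grow to the right and rows downward; lengths in m; the calibration is good to about 2 mm. The wrist camera is an equidistant fisheye: a pixel r from the principal point sees the ray r / f radians off the axis. A picture is of the moment at which its call begins: read the wrist's pose just before it. camera_params takes no time and is no camera call.
- close_job(): hands the job in, once; it reports no verdict.
Trained networks look in the newest picture that a camera, given by its name, has taken for a name from the list of things; names that differ only in an ending like _2 or _b are one class to them, and where a whole thing is asked for, a point or a joint stands for the part that bears it (a point fixed in the world has none). Each returns a list of dicts, best first, with "score" (0 to 1); they miss things now and then, are a little off and sometimes report something else, mostly with a low value. They report only what shows in the picture. A call takes as long as a camera call.
- outline_of(label, camera): "pixels" (480x640 bool, what is visible of it) and "location" ([column, row] as shares, 0 to 1, of the picture: columns of its width, rows of its height, amid what is visible of it).
- tip_of(label, camera): "location" ([column, row] as shares, 0 to 1, of the picture: columns of its width, rows of its height: a listed point, or the origin of a listed thing).
The state is a dict: "time": time; "joint_positions": joint angles; "joint_vel": joint speeds; "joint_torque": joint torques, N m; "ee_pos": TCP position; "eef_rot": TCP orientation; "ft_force": force on the tool from outside, world axes, zero at the start; "torque": the same for the moment, N m; "width": finger opening in m.
Only numpy, scipy, OpenCV 4.12 (cv2) and the standard library are available. Lean on these libraries where they do the work, as an engineer would, in place of code of your own. Each camera call takes 0.05 s, during which the arm holds its last target. There are 200 camera calls.

## Working session

There is one attempt and no reset: what is moved stays moved. The work goes in short steps, Python scripts to look and compute and a tool call to move; the robot and the scene stay as the last step left them, time stands still between calls to the robot, and variables do not carry over. Pictures are saved under pics/ and viewed, on a budget of 10 in all, crops included, one or two more only if the job needs it, and the job is handed in when it is done.

Besides the shell and the picture viewer there is one more tool, called after ">>>" as a command line: name --pt "numbers of a row" for each row, then --argument value for the rest. drive_tool: Moves the arm, as the interface text tells. Its arguments: {"type":"object","properties":{"deltas":{"type":"array"},"squeeze":{"type":"number"}},"required":["deltas"]}

```bash
mkdir -p pics; cat > h.py <<'E'
from bench import *
import numpy as np, cv2
from scipy.spatial.transform import Rotation as Ro
def px2w(name,u,v,depth=None,z=None):
    p=camera_params(name);K=np.array(p["K"]);R=np.array(p["R"]);t=np.array(p["t"])
    r=np.linalg.inv(K)@np.array([u,v,1.]);c=-R.T@t;d=R.T@r
    return c+d*(depth if depth is not None else (z-c[2])/d[2])
def save(n,im): cv2.imwrite("pics/"+n,im[:,:,::-1])
E
python3 - <<'E'
from h import *
for n in("scene","top"):
    im,d=camera(n);save(n+"0.png",im);np.save(n+"d.npy",d)
    for l in("mouth","tube","tube_end","lever_tip","stand","phone"):
        r=tip_of(l,n)
        for q in r[:1]:
            u,v=q["location"][0]*640,q["location"][1]*480
            dd=d[min(479,int(v)),min(639,int(u))]
            z={"mouth":.055,"tube":.055,"tube_end":.055,"stand":0,"phone":0}.get(l)
            print(n,l,round(q["score"],2),round(u),round(v),px2w(n,u,v,dd).round(3),z is not None and px2w(n,u,v,z=z).round(3))
s=read_state();print(s["time"],s["ee_pos"],s["eef_rot"],s["ft_force"],s["width"])
E
```

```text
scene mouth 0.75 334 271 [0.58  0.057 0.065] [0.575 0.066 0.055]
scene tube 0.7 324 283 [0.582 0.021 0.065] [0.577 0.029 0.055]
scene tube_end 0.95 266 332 [ 0.556 -0.115  0.045] [ 0.561 -0.121  0.055]
scene lever_tip 0.7 355 215 [0.58  0.12  0.159] False
scene stand 0.87 319 300 [0.568 0.025 0.008] [0.564 0.031 0.   ]
scene phone 0.58 282 266 [0.46  0.052 0.012] [0.452 0.061 0.   ]
top tube 0.66 382 206 [0.569 0.037 0.065] [0.572 0.036 0.055]
top tube_end 0.75 475 211 [ 0.557 -0.113  0.071] [ 0.561 -0.117  0.055]
top lever_tip 0.86 329 187 [0.574 0.12  0.163] False
top stand 0.97 386 216 [0.555 0.028 0.051] [0.567 0.024 0.   ]
top phone 0.85 368 280 [0.455 0.06  0.01 ] [0.456 0.059 0.   ]
0.7 [0.26269276 0.56714374 0.2365851 ] [2.15197826e-01 9.76570474e-01 6.48002363e-05 1.15118329e-05] [ 0.08892415 -0.80696822  0.12031078] 0.08678954980577762
```

View pics/scene0.png

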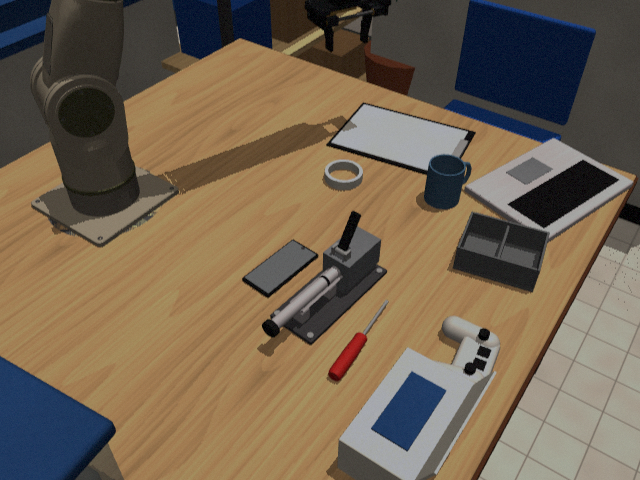

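View pics/top0.png

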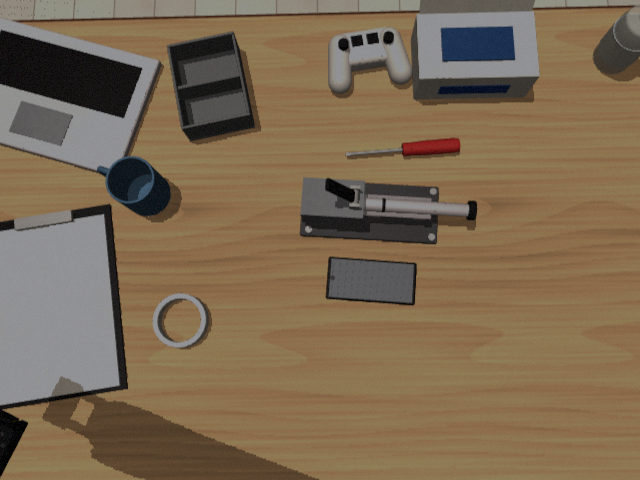

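The scene view shows the tube end at (266,332), the lever tip at (355,215) and the phone on the robot's side. The top view shows the ring at about (382,206), the block's front face at column 364 and the cap at (475,210). Next I fit the stand's pose.

```bash
cat >> h.py <<'E'
def cloud(name,d):
    p=camera_params(name);K=np.array(p["K"]);R=np.array(p["R"]);t=np.array(p["t"])
    v,u=np.mgrid[:480,:640];r=np.stack([u,v,np.ones_like(u)],-1)@np.linalg.inv(K).T*d[...,None]
    return (r-t)@R
def tooldelta(target,yaw_y,s=None):
    "deltas to put TCP at target, pointing down, tool y along world yaw_y (deg)"
    s=s or read_state();R=Ro.from_quat(s["eef_rot"]);a=np.radians(yaw_y)
    y=np.array([np.cos(a),np.sin(a),0]);z=np.array([0,0,-1.]);x=np.cross(y,z)
    T=Ro.from_matrix(np.stack([x,y,z],1))
    return np.r_[np.degrees((R.inv()*T).as_rotvec()).round(2),(R.inv().apply(np.array(target)-s["ee_pos"])).round(4)]
E
python3 - <<'E'
from h import *
P={}
for n in("top","scene"):
    im,d=camera(n);W=cloud(n,d);g=im.astype(int)
    near=(abs(W[...,0]-.567)<.07)&(W[...,1]>-.15)&(W[...,1]<.2)&(d>0)
    for lab,lo,hi in(("plate",.006,.016),("blocktop",.08,.09)):
        m=near&(W[...,2]>lo)&(W[...,2]<hi)
        if lab=="plate": m&=(g.max(2)<110)
        k,c,st,_=cv2.connectedComponentsWithStats(m.astype(np.uint8))
        r=cv2.minAreaRect((W[m][:,:2]*1000).astype(np.float32));print(n,lab,m.sum(),r, np.percentile(W[m],[1,50,99],axis=0).round(3).tolist())
    m=near&(W[...,2]>.058)&(W[...,2]<.075)&(W[...,1]>-.1)&(W[...,1]<.04)
    q=W[m];l=np.polyfit(q[:,1],q[:,0],1);print(n,"tube axis x=",l,m.sum(),q[:,2].max())
    l=W[near&(W[...,2]>.11)];print("lever",len(l),l[l[:,2].argmax()].round(3),np.percentile(l,[2,98],axis=0).round(3).tolist())
print(tooldelta([.558,-.17,.15],-2.5))
E
```

```text
top plate 3343 ((574.9662475585938, 54.67259979248047), (235.03857421875, 100.19190979003906), 85.56926727294922) [[0.52, -0.061, 0.006], [0.547, 0.021, 0.01], [0.621, 0.17, 0.014]]
top blocktop 1823 ((580.5115966796875, 116.9332275390625), (100.11620330810547, 63.62752914428711), 84.91938018798828) [[0.548, 0.067, 0.081], [0.574, 0.128, 0.085], [0.612, 0.167, 0.088]]
top tube axis x= [0.07918815 0.56974775] 1040 0.0697511813380686
lever 350 [0.581 0.122 0.166] [[0.569, 0.088, 0.111], [0.588, 0.125, 0.164]]
scene plate 2307 ((560.5076904296875, 54.1181640625), (237.1785125732422, 134.16278076171875), 86.06409454345703) [[0.521, -0.064, 0.006], [0.601, 0.018, 0.01], [0.631, 0.163, 0.015]]
scene blocktop 926 ((579.9674682617188, 115.17079162597656), (103.83766174316406, 64.76542663574219), 85.94432830810547) [[0.547, 0.064, 0.08], [0.59, 0.117, 0.085], [0.614, 0.166, 0.089]]
scene tube axis x= [0.08196575 0.57367911] 692 0.06965897379114398
lever 359 [0.582 0.118 0.166] [[0.57, 0.088, 0.112], [0.59, 0.123, 0.163]]
[ 1.000e-02 -0.000e+00  6.765e+01 -5.778e-01 -5.448e-01  8.650e-02]
```

>>> drive_tool --pt "0 0 8 -0.035 -0.033 0 1" --pt "0 0 16 -0.07 -0.066 0 1" --pt "0 0 24 -0.105 -0.1 0 1" --pt "0 0 32 -0.14 -0.133 0 1" --pt "0 0 40 -0.175 -0.166 0 1" --pt "0 0 48 -0.21 -0.2 0 1" --pt "0 0 56 -0.245 -0.233 0 1" --pt "0 0 64 -0.28 -0.266 0 1" --pt "0 0 69.6 -0.315 -0.3 0 1" --pt "0 0 69.6 -0.35 -0.333 0 1" --pt "0 0 69.6 -0.385 -0.366 0 1" --pt "0 0 69.6 -0.42 -0.4 0 1" --squeeze 10

```text
time: 2.0
ee_pos: [0.4761, 0.0258, 0.2369]
eef_rot: [0.734, 0.679, 0.001, 0.0]
ft_force: [0.5, 1.2, -0.0]
width: 0.0028
```

```bash
python3 - <<'E'
from h import *
print(tooldelta([.558,-.157,.237],-4.5),read_state()["time"],read_state()["width"])
E
```

```text
[ 6.000e-02 -5.000e-02  6.000e-02 -1.759e-01  9.580e-02 -1.000e-04] 2.0 0.0028268801979595367
```

>>> drive_tool --pt "0 0 0 -0.044 0.024 0 1" --pt "0 0 0 -0.088 0.048 0 1" --pt "0 0 0 -0.132 0.072 0 1" --pt "0 0 0 -0.176 0.096 0 1" --pt "0 0 0 -0.176 0.096 0.04 1" --pt "0 0 0 -0.176 0.096 0.08 1" --pt "0 0 0 -0.176 0.096 0.12 1" --pt "0 0 0 -0.176 0.096 0.16 1" --pt "0 0 0 -0.176 0.096 0.182 1" --pt "0 0 0 -0.176 0.096 0.182 1"

```text
time: 3.0
ee_pos: [0.5556, -0.1547, 0.0515]
eef_rot: [0.734, 0.679, -0.002, -0.002]
ft_force: [-0.3, 0.6, 0.3]
width: 0.0003
```

```bash
cat >> h.py <<'E'
O=np.array([.5728,.0271,0]);X=np.array([.0785,.9969,0]);Y=np.array([-.9969,.0785,0])
def st(p): p=np.array(p)-O; return np.array([p@X,p@Y,p[2]])*1000
def wrist_ray(u,v,s):
    p=camera_params("wrist");K=np.array(p["K"]);M=np.array(p["mount"])
    a=(u-K[0,2])/K[0,0];b=(v-K[1,2])/K[1,1];r=np.hypot(a,b)
    c=np.array([a/r*np.sin(r),b/r*np.sin(r),np.cos(r)])
    R=Ro.from_quat(s["eef_rot"]);return R.apply(M[:3,3])+s["ee_pos"],R.apply(M[:3,:3]@c)
E
python3 - <<'E'
from h import *
s=read_state();print(s["time"],st(s["ee_pos"]),s["ft_force"])
im,d=camera("wrist");save("w1.png",im)
for l in("mouth","tube","tube_end"):
    for q in tip_of(l,"wrist")[:1]:
        u,v=q["location"][0]*640,q["location"][1]*480
        c,r=wrist_ray(u,v,s);print(l,q["score"],u,v,st(c+r*(.055-c[2])/r[2]))
E
```

```text
3.0 [-182.56875575    2.88631173   51.5366092 ] [-0.34176498  0.5809124   0.32137806]
tube_end 0.83 323.392 242.68800000000002 [-144.50041597    1.46823397   55.        ]
```

View pics/w1.png

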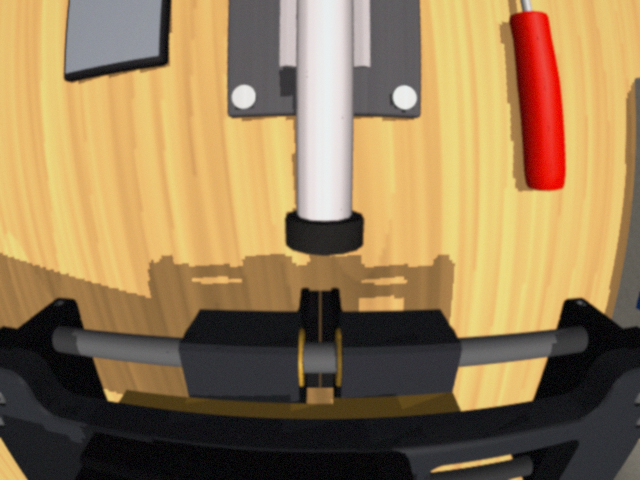

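The wrist view shows the cap at (324,230), centred ahead of the closed fingers at (320,300). I'll push in slowly and stop about 10 mm short.

>>> drive_tool --pt "0 0 0 0.01 0 0 1" --pt "0 0 0 0.018 0 0 1" --pt "0 0 0 0.024 0 0 1" --pt "0 0 0 0.028 0 0 1" --pt "0 0 0 0.032 0 0 1" --pt "0 0 0 0.036 0 0 1" --pt "0 0 0 0.04 0 0 1" --pt "0 0 0 0.044 0 0 1" --pt "0 0 0 0.048 0 0 1" --pt "0 0 0 0.051 0 0 1" --pt "0 0 0 0.053 0 0 1" --pt "0 0 0 0.053 0 0 1"

```text
time: 4.4
ee_pos: [0.5617, -0.1018, 0.0544]
eef_rot: [0.734, 0.679, 0.0, -0.0]
ft_force: [-0.8, 0.5, 0.2]
width: 0.0003
```

```bash
cat > look.py <<'E'
from h import *
import sys
s=read_state();print(s["time"],st(s["ee_pos"]),s["ft_force"])
out=[]
for n in("top","scene","wrist"):
    im,d=camera(n)
    if n!="wrist":
        for l in("mouth","tube","tube_end"):
            for q in tip_of(l,n)[:1]:
                u,v=q["location"][0]*640,q["location"][1]*480
                print(n,l,round(q["score"],2),round(u,1),round(v,1),st(px2w(n,u,v,z=.055)))
        # brightness profile along tube top line z=.066, averaged across y
        p=camera_params(n);K=np.array(p["K"]);R=np.array(p["R"]);t=np.array(p["t"])
        xs=np.arange(-20,52,1.);prof=[]
        for x in xs:
            a=[]
            for y in(-3,0,3):
                w=O+X*x/1000+Y*y/1000+[0,0,.0655];c=K@(R@w+t);a.append(cv2.getRectSubPix(im[...,1].astype(np.float32),(1,1),(float(c[0]/c[2]),float(c[1]/c[2])))[0,0])
            prof.append(int(np.mean(a)))
        print(n,dict(zip(xs.astype(int).tolist(),prof)))
        c=K@(R@(O+X*.04+[0,0,.06])+t);u,v=int(c[0]/c[2]),int(c[1]/c[2])
        out.append(cv2.resize(im[v-30:v+30,u-40:u+40],(400,300),interpolation=cv2.INTER_CUBIC))
    else: out.append(cv2.resize(im,(400,300)))
save(sys.argv[1],np.vstack([np.hstack(out[:2]),np.hstack([out[2],out[2]*0])]))
E
python3 look.py l1.png
```

```text
4.4 [-129.37477689    0.95024265   54.36963513] [-0.77286787  0.48988555  0.1821221 ]
top mouth 0.88 363.5 203.0 [38.85862829 -0.7436737  55.        ]
top tube 0.56 365.0 203.8 [36.35851131  0.49014726 55.        ]
top tube_end 0.8 456.1 208.3 [-113.2037783    -1.17469838   55.        ]
top {-20: 155, -19: 154, -18: 154, -17: 154, -16: 154, -15: 154, -14: 155, -13: 155, -12: 154, -11: 154, -10: 154, -9: 154, -8: 155, -7: 155, -6: 154, -5: 155, -4: 156, -3: 155, -2: 155, -1: 155, 0: 155, 1: 154, 2: 154, 3: 155, 4: 155, 5: 155, 6: 155, 7: 154, 8: 154, 9: 155, 10: 155, 11: 155, 12: 155, 13: 154, 14: 153, 15: 154, 16: 155, 17: 155, 18: 155, 19: 155, 20: 155, 21: 155, 22: 155, 23: 156, 24: 156, 25: 155, 26: 155, 27: 156, 28: 151, 29: 127, 30: 70, 31: 38, 32: 21, 33: 34, 34: 59, 35: 96, 36: 100, 37: 96, 38: 95, 39: 98, 40: 103, 41: 105, 42: 106, 43: 105, 44: 106, 45: 107, 46: 104, 47: 94, 48: 78, 49: 83, 50: 97, 51: 109}
scene mouth 0.86 334.9 271.4 [39.22539578 -0.10242796 55.        ]
scene tube 0.82 334.9 276.5 [28.94288941 -8.33983119 55.        ]
scene tube_end 0.83 277.5 319.9 [-116.26901499    2.90546173   55.        ]
scene {-20: 181, -19: 181, -18: 181, -17: 181, -16: 181, -15: 182, -14: 182, -13: 183, -12: 182, -11: 182, -10: 182, -9: 182, -8: 182, -7: 182, -6: 182, -5: 181, -4: 181, -3: 181, -2: 181, -1: 182, 0: 183, 1: 182, 2: 182, 3: 182, 4: 181, 5: 181, 6: 182, 7: 183, 8: 182, 9: 182, 10: 183, 11: 184, 12: 183, 13: 183, 14: 183, 15: 183, 16: 182, 17: 182, 18: 182, 19: 182, 20: 182, 21: 182, 22: 182, 23: 183, 24: 184, 25: 183, 26: 183, 27: 182, 28: 176, 29: 157, 30: 131, 31: 95, 32: 59, 33: 36, 34: 38, 35: 59, 36: 82, 37: 99, 38: 109, 39: 107, 40: 99, 41: 87, 42: 71, 43: 58, 44: 47, 45: 43, 46: 43, 47: 43, 48: 42, 49: 41, 50: 42, 51: 42}
```

View pics/l1.png

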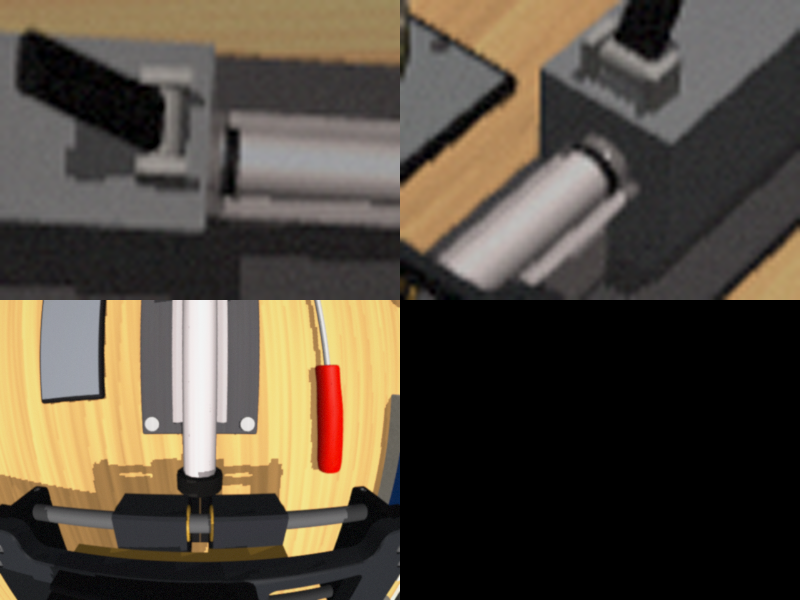

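The top crop shows the ring at (232,160) just short of the block edge at column 213. The scene crop shows the ring at (597,165), a few mm before the mouth. I'll push 4 mm more, then measure the block's front edge and the ring with the same method.

>>> drive_tool --pt "0 0 0 0.001 0 0 1" --pt "0 0 0 0.002 0 0 1" --pt "0 0 0 0.003 0 0 1" --pt "0 0 0 0.004 0 0 1" --pt "0 0 0 0.004 0 0 1"

```text
time: 5.35
ee_pos: [0.5621, -0.0982, 0.0545]
eef_rot: [0.734, 0.679, 0.0, -0.0]
ft_force: [-0.9, -0.3, 0.1]
width: 0.0004
```

```bash
cat > look2.py <<'E'
from h import *
import sys
s=read_state();print(s["time"],st(s["ee_pos"]),s["ft_force"])
out=[];xs=np.arange(20,52,1.)
for n in("top","scene"):
    im=np.mean([camera(n)[0].astype(np.float32) for _ in range(4)],0).astype(np.float32)
    p=camera_params(n);K=np.array(p["K"]);R=np.array(p["R"]);t=np.array(p["t"])
    def pix(x,y,z):
        c=K@(R@(O+X*x/1000+Y*y/1000+[0,0,z/1000])+t);return float(c[0]/c[2]),float(c[1]/c[2])
    def prof(ys,z):
        return [int(np.mean([cv2.getRectSubPix(im[...,1].copy(),(1,1),pix(x,y,z))[0,0] for y in ys])) for x in xs]
    print(n,"ring",prof((-3,0,3),65.6));print(" edge+",prof((20,23,26),85));print(" edge-",prof((-20,-23,-26),85))
    u,v=map(int,pix(40,0,60));u0,v0=u-30,v-22
    c=cv2.resize(im[v0:v0+45,u0:u0+60],(480,360),interpolation=cv2.INTER_CUBIC).clip(0,255)
    for y in(-31,31):   # mark nominal front-face edges
        a=pix(40,y,85);cv2.circle(c,(int((a[0]-u0+.5)*8),int((a[1]-v0+.5)*8)),4,(255,0,0),1)
    out.append(c.astype(np.uint8)[:,:400])
save(sys.argv[1],np.hstack(out))
E
python3 look2.py l2.png
```

```text
5.35 [-125.78459627    0.81106721   54.5119748 ] [-0.87100526 -0.30275833  0.05500219]
top ring [155, 155, 155, 155, 155, 155, 155, 155, 155, 155, 155, 152, 142, 89, 46, 23, 20, 25, 50, 76, 100, 105, 106, 107, 107, 107, 103, 93, 77, 83, 97, 109]
 edge+ [104, 106, 106, 105, 105, 105, 105, 105, 105, 103, 102, 102, 101, 98, 84, 68, 64, 63, 65, 74, 89, 106, 107, 107, 106, 106, 105, 106, 106, 106, 106, 105]
 edge- [56, 57, 56, 56, 56, 57, 56, 56, 57, 58, 58, 58, 59, 58, 57, 57, 58, 57, 60, 67, 84, 97, 104, 105, 105, 105, 108, 112, 116, 118, 119, 118]
scene ring [183, 183, 183, 183, 183, 183, 183, 183, 183, 183, 183, 176, 158, 131, 94, 58, 33, 26, 39, 58, 71, 72, 65, 56, 47, 44, 43, 43, 43, 43, 43, 43]
 edge+ [141, 141, 141, 141, 140, 140, 131, 120, 110, 107, 95, 84, 76, 69, 57, 46, 43, 43, 46, 58, 74, 92, 106, 114, 114, 112, 110, 107, 107, 108, 106, 103]
 edge- [44, 58, 66, 63, 55, 49, 45, 44, 43, 43, 43, 42, 42, 42, 42, 43, 43, 43, 46, 58, 77, 96, 108, 114, 117, 117, 117, 117, 117, 117, 117, 117]
```

View pics/l2.png

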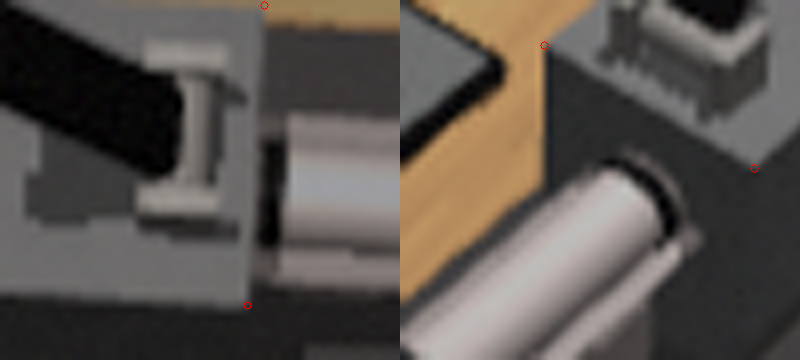

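The block edge sits at x ≈ 40.0 in both views. The ring's outer edge is at about 33.0 to 33.7, so its centre is near 35.8 and needs about 4.2 mm more.

>>> drive_tool --pt "0 0 0 0.001 0 0 1" --pt "0 0 0 0.002 0 0 1" --pt "0 0 0 0.003 0 0 1" --pt "0 0 0 0.004 0 0 1" --pt "0 0 0 0.0042 0 0 1" --pt "0 0 0 0.0042 0 0 1"

```text
time: 6.35
ee_pos: [0.5625, -0.0941, 0.0545]
eef_rot: [0.734, 0.679, 0.0, -0.0]
ft_force: [-0.7, -0.7, 0.5]
width: 0.0004
```

```bash
python3 look2.py l3.png
```

```text
6.35 [-121.65548587    0.78199661   54.52804571] [-0.68041733 -0.74960831  0.54204146]
top ring [154, 154, 155, 155, 154, 154, 155, 155, 155, 155, 155, 155, 155, 155, 153, 150, 117, 78, 45, 49, 81, 97, 106, 107, 107, 107, 103, 94, 77, 83, 97, 108]
 edge+ [104, 106, 105, 104, 104, 105, 105, 105, 105, 103, 101, 102, 101, 98, 85, 72, 68, 66, 66, 72, 86, 105, 107, 106, 106, 105, 105, 105, 105, 105, 106, 106]
 edge- [56, 57, 57, 56, 56, 56, 56, 56, 56, 58, 58, 58, 58, 58, 57, 56, 57, 57, 60, 66, 84, 96, 103, 104, 104, 104, 108, 112, 117, 118, 118, 118]
scene ring [182, 182, 182, 183, 183, 182, 183, 183, 182, 182, 183, 183, 182, 182, 179, 164, 142, 111, 76, 46, 31, 30, 34, 39, 42, 43, 43, 42, 42, 42, 42, 43]
 edge+ [140, 140, 140, 140, 141, 140, 131, 120, 110, 106, 95, 84, 77, 69, 57, 45, 42, 43, 46, 58, 74, 92, 106, 113, 114, 113, 111, 107, 107, 108, 106, 104]
 edge- [45, 29, 21, 27, 34, 39, 41, 42, 43, 43, 43, 43, 43, 42, 41, 41, 41, 42, 47, 59, 78, 97, 108, 114, 116, 117, 117, 117, 117, 116, 116, 116]
```

View pics/l3.png

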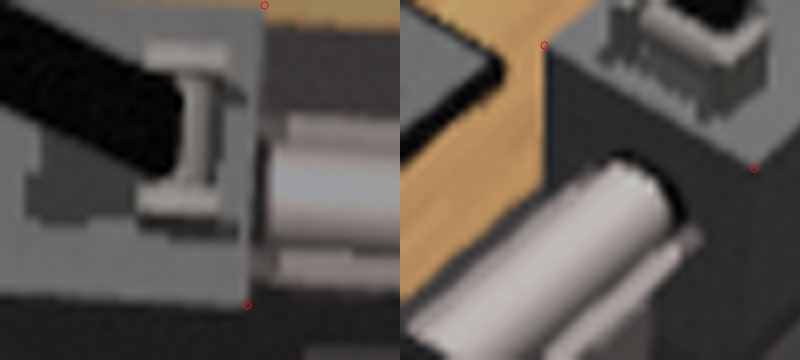

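The ring's outer edge is now at about 36.5 to 37.2, so its centre is 39 to 39.7, against 40 for the mouth. I'll give it 0.5 mm more, back off, rise, and move above the lever.

>>> drive_tool --pt "0 0 0 0.0005 0 0 1" --pt "0 0 0 0.0005 0 0 1" --pt "0 0 0 -0.01 0 0 1" --pt "0 0 0 -0.03 0 0 1" --pt "0 0 0 -0.03 0 -0.04 1" --pt "0 0 0 -0.03 0 -0.08 1" --pt "0 0 0 -0.03 0 -0.12 1" --pt "0 0 0 -0.01 0 -0.15 1" --pt "0 0 0 0.03 0 -0.15 1" --pt "0 0 0 0.07 0 -0.15 1" --pt "0 0 0 0.11 0 -0.15 1" --pt "0 0 0 0.11 0 -0.15 1"

```text
time: 7.95
ee_pos: [0.5711, 0.0218, 0.2042]
eef_rot: [0.731, 0.682, 0.001, -0.001]
ft_force: [0.5, 0.6, -1.2]
width: 0.0008
```

>>> drive_tool --pt "0 0 0 0.04 0 0 1" --pt "0 0 0 0.07 0 0 1" --pt "0 0 0 0.09 0 0 1" --pt "0 0 0 0.1 0 0 1" --pt "0 0 0 0.1 0 0 1"

```text
time: 8.45
ee_pos: [0.5788, 0.1155, 0.2043]
eef_rot: [0.734, 0.68, -0.0, -0.0]
ft_force: [-0.4, -1.0, -0.9]
width: 0.0006
```

```bash
python3 - <<'E'
from h import *
s=read_state();print(s["time"],st(s["ee_pos"]),s["ft_force"])
im,d=camera("scene");W=cloud("scene",d)
for l in("lever_tip",):
    for q in tip_of(l,"scene")[:1]:
        u,v=q["location"][0]*640,q["location"][1]*480;print(l,q["score"],u,v,st(W[int(v),int(u)]))
save("l4.png",cv2.resize(im[120:360,200:520],(640,480)))
E
```

```text
8.45 [ 88.57388167   0.9699877  204.31892775] [-0.43496003 -0.97306441 -0.87264045]
lever_tip 0.98 352.51199999999994 215.088 [ 90.88165179   4.62402508 157.80844496]
```

View pics/l4.png

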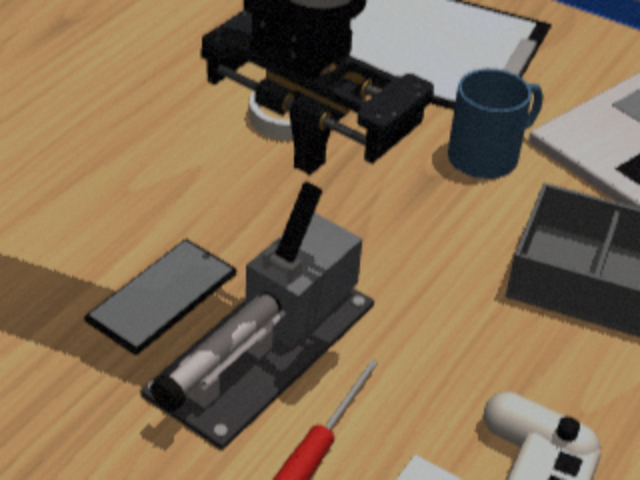

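The lever tip is at (310,190) in this crop, directly below the closed fingertips at (308,165). I'll press along its arc.

>>> drive_tool --pt "0 0 0 0 0 0.02 1" --pt "0 0 0 0.002 0 0.03 1" --pt "0 0 0 0.004 0 0.038 1" --pt "0 0 0 0.007 0 0.047 1" --pt "0 0 0 0.01 0 0.056 1" --pt "0 0 0 0.015 0 0.065 1" --pt "0 0 0 0.02 0 0.074 1" --pt "0 0 0 0.024 0 0.082 1" --pt "0 0 0 0.027 0 0.087 1" --pt "0 0 0 0.029 0 0.09 1" --pt "0 0 0 0.029 0 0.09 1"

```text
time: 9.65
ee_pos: [0.5808, 0.1445, 0.1141]
eef_rot: [0.734, 0.679, -0.0, -0.0]
ft_force: [0.6, 0.3, 0.3]
width: 0.0001
```

>>> drive_tool --pt "0 0 0 0 0 0.001 1" --pt "0 0 0 0 0 0.002 1" --pt "0 0 0 0 0 0.003 1" --pt "0 0 0 0 0 0.003 1"

```text
time: 10.05
ee_pos: [0.5813, 0.1442, 0.113]
eef_rot: [0.734, 0.679, 0.001, -0.0]
ft_force: [-4.7, -0.3, 11.7]
width: 0.0007
```

>>> drive_tool --pt "0 0 0 0 0 0.001 1" --pt "0 0 0 0 0 0.0015 1" --pt "0 0 0 0 0 0.0015 1"

```text
time: 10.35
ee_pos: [0.5815, 0.1442, 0.1126]
eef_rot: [0.734, 0.679, 0.001, -0.0]
ft_force: [-9.6, -1.9, 22.1]
width: 0.0006
```

>>> drive_tool --pt "0 0 0 0 0 -0.02 1" --pt "0 0 0 0 0 -0.06 1" --pt "0 0 0 0 0 -0.1 1" --pt "0 0 0 -0.02 -0.03 -0.13 1" --pt "0 0 0 -0.03 -0.07 -0.13 1" --pt "0 0 0 -0.03 -0.11 -0.13 1" --pt "0 0 0 -0.03 -0.15 -0.13 1" --pt "0 0 0 -0.03 -0.15 -0.13 1"

```text
time: 11.15
ee_pos: [0.4256, 0.1263, 0.2403]
eef_rot: [0.733, 0.68, 0.001, -0.001]
ft_force: [0.5, -0.1, 0.1]
width: 0.0003
```

```bash
python3 look2.py l5.png; python3 - <<'E'
from h import *
for n in("top","scene"):
    im,d=camera(n);W=cloud(n,d);q=(W.reshape(-1,3)-O);S=np.stack([q@X,q@Y,q[:,2]],1)*1000
    for a in range(60,140,15):
        m=(S[:,0]>a)&(S[:,0]<a+15)&(abs(S[:,1])<8)&(d.ravel()>0);print(n,a,m.sum(),S[m,2].mean().round(1),S[m,2].max().round(1))
    for l in("phone","screwdriver","tape","lever_tip","tube_end"):
        for r in tip_of(l,n)[:1]:
            u,v=r["location"][0]*640,r["location"][1]*480;print(l,round(u),round(v),st(W[int(v),int(u)]).round(1))
E
```

```text
11.15 [ 87.3535781  154.56091043 240.32122762] [ 0.52019327 -0.12378855  0.07138233]
top ring [112, 104, 93, 80, 67, 56, 52, 53, 62, 71, 85, 95, 105, 111, 115, 117, 117, 117, 117, 117, 117, 117, 117, 117, 115, 114, 116, 116, 114, 110, 105, 96]
 edge+ [86, 97, 107, 112, 116, 117, 118, 117, 118, 118, 118, 118, 118, 118, 118, 118, 117, 115, 113, 108, 100, 91, 78, 67, 59, 52, 46, 45, 48, 53, 63, 74]
 edge- [90, 99, 105, 110, 113, 115, 116, 117, 117, 117, 117, 117, 117, 117, 117, 116, 114, 111, 103, 96, 82, 70, 58, 54, 53, 60, 70, 83, 94, 103, 110, 114]
scene ring [168, 168, 168, 168, 168, 167, 167, 168, 168, 168, 168, 168, 168, 168, 165, 151, 132, 103, 72, 45, 30, 26, 29, 34, 37, 39, 39, 39, 39, 39, 39, 39]
 edge+ [128, 129, 128, 128, 128, 128, 120, 110, 100, 98, 88, 77, 70, 62, 51, 40, 38, 39, 41, 52, 68, 84, 97, 103, 104, 103, 101, 99, 99, 99, 97, 95]
 edge- [42, 26, 19, 24, 31, 35, 37, 38, 38, 39, 39, 39, 38, 38, 37, 37, 37, 38, 41, 53, 71, 88, 98, 104, 107, 108, 108, 107, 107, 107, 107, 107]<stdin>:5: RuntimeWarning: Mean of empty slice.
  ret = ret.dtype.type(ret / rcount)
Traceback (most recent call last):
ValueError: zero-size array to reduction operation maximum which has no identity
```

View pics/l5.png

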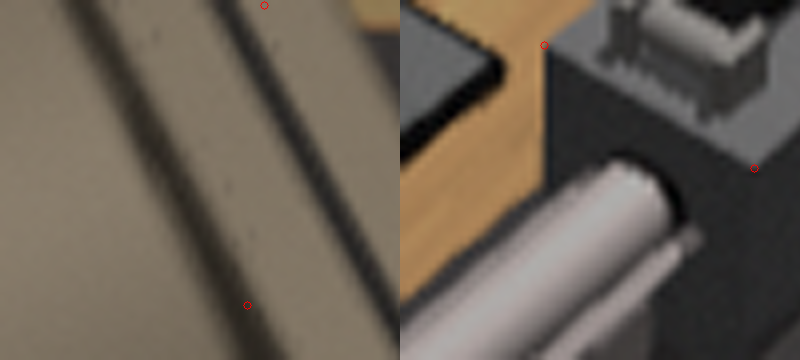

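The top view is blocked by the arm. In the scene view the ring is unchanged at the mouth, its outer edge at (683,200). I'll move the arm aside and check the lever from both cameras.

>>> drive_tool --pt "0 0 0 0.05 0 -0.01 1" --pt "0 0 0 0.1 0 -0.02 1" --pt "0 0 0 0.15 0 -0.02 1" --pt "0 0 0 0.2 0 -0.02 1" --pt "0 0 0 0.25 0 -0.02 1" --pt "0 0 0 0.28 0 -0.02 1" --pt "0 0 0 0.28 0 -0.02 1"

```text
time: 12.3
ee_pos: [0.4491, 0.4099, 0.2581]
eef_rot: [0.732, 0.681, -0.001, -0.0]
ft_force: [-1.1, 0.2, -0.3]
width: 0.0007
```

```bash
python3 look2.py l6.png; python3 - <<'E'
from h import *
for n in("top","scene"):
    im,d=camera(n);W=cloud(n,d);q=(W.reshape(-1,3)-O);S=np.stack([q@X,q@Y,q[:,2]],1)*1000
    for a in range(65,140,15):
        m=(S[:,0]>a)&(S[:,0]<a+15)&(abs(S[:,1])<8)&(d.ravel()>0)&(S[:,2]<200)
        if m.any(): print(n,a,m.sum(),S[m,2].mean().round(1),S[m,2].max().round(1))
    for l in("phone","screwdriver","tape","lever_tip","tube_end"):
        for r in tip_of(l,n)[:1]:
            u,v=r["location"][0]*640,r["location"][1]*480;print(l,round(u),round(v),st(W[int(v),int(u)]).round(1))
    if n=="top": save("l7.png",im)
E
```

```text
12.3 [371.91404364 153.33790675 258.0856013 ] [-1.07570911  0.24768647 -0.32260682]
top ring [151, 151, 151, 151, 151, 151, 151, 152, 152, 152, 152, 152, 152, 152, 150, 146, 115, 80, 49, 50, 78, 94, 104, 104, 104, 105, 101, 91, 75, 80, 94, 106]
 edge+ [101, 104, 104, 102, 102, 102, 103, 103, 102, 100, 99, 100, 98, 96, 83, 70, 66, 65, 64, 70, 84, 103, 104, 104, 103, 103, 103, 103, 103, 103, 103, 103]
 edge- [55, 55, 55, 55, 54, 55, 55, 55, 56, 56, 57, 58, 58, 57, 56, 56, 56, 57, 59, 64, 82, 94, 101, 102, 102, 102, 105, 109, 114, 116, 115, 115]
scene ring [160, 160, 160, 160, 160, 160, 160, 160, 160, 160, 161, 161, 160, 160, 157, 144, 125, 99, 69, 43, 27, 23, 26, 31, 34, 35, 36, 36, 36, 36, 36, 36]
 edge+ [123, 123, 123, 123, 123, 123, 114, 105, 95, 93, 82, 72, 65, 59, 49, 39, 37, 36, 39, 50, 64, 80, 92, 98, 99, 97, 96, 94, 94, 94, 93, 90]
 edge- [39, 24, 18, 23, 29, 34, 37, 37, 37, 37, 37, 37, 37, 37, 37, 37, 36, 36, 39, 50, 67, 84, 94, 100, 102, 102, 102, 102, 102, 102, 101, 101]
top 65 100 98.0 102.4
top 80 95 98.7 103.0
top 95 94 97.7 102.5
top 110 93 98.5 102.0
top 125 90 94.3 103.0
phone 371 280 [ 19.4 120.7  10.1]
screwdriver 400 151 [ -20.1 -114.1   -2. ]
lever_tip 308 192 [128.6  -2.1  99.1]
tube_end 456 208 [-123.2  -15.7   -0.5]
scene 65 47 98.0 101.7
scene 80 56 96.2 103.0
scene 95 56 96.1 101.8
scene 110 54 95.8 100.8
scene 125 33 94.9 100.7
phone 281 266 [ 18.7 120.    7. ]
screwdriver 362 343 [ -39.1 -124.5   22.2]
tape 343 183 [298.1 185.5  21. ]
lever_tip 366 227 [234.1  67.9  -2.7]
tube_end 280 319 [-110.3    2.7   52.1]
```

View pics/l6.png

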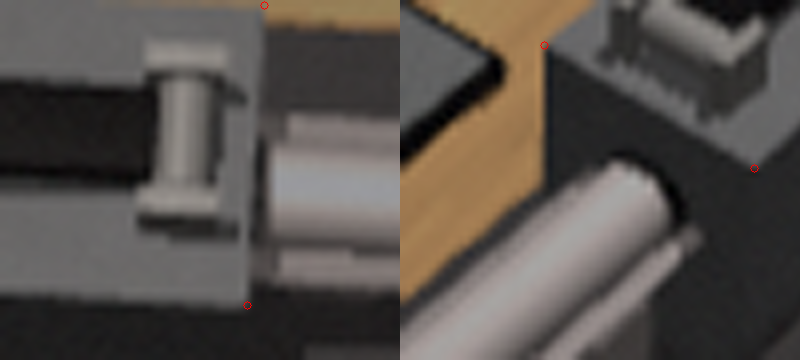

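View pics/l7.png

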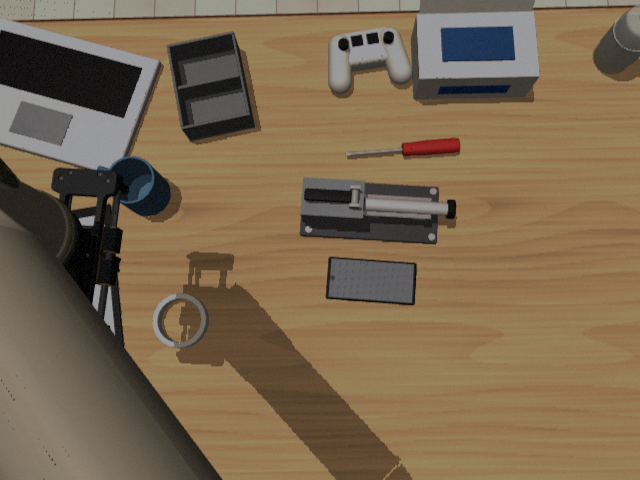

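The lever lies flat at (330,196), its top about 98 mm above the table. The ring is at the mouth and the bystanders haven't moved, so I'm handing in.

```bash
python3 -c "
from bench import *
close_job()"
```

```text
the job is handed in; nothing more can be done
```

I pushed the tube in with the closed fingers until the dark ring sat at the mouth of the clamp block. Then I pressed the lever flat along its arc (22 N at most), moved the arm clear, and handed the job in at about 13 s.

- **Ring:** the last check put its centre at about 39.0 mm (top camera) and 39.7 mm (scene camera) along the stand, against 40 mm for the mouth. It is therefore right at the mouth, or up to 1 mm short. A final 0.5 mm push made no visible difference.
- **Lever:** it is flat, with its top about 98 mm above the table along its whole length, against 99 mm when fully down. One detection of the lever tip in the scene picture landed on the table; I took it as a misdetection, because depth and the top view both show the lever down.
- **Bystanders:** the phone, screwdriver and tape are where they were in the first top picture.

I viewed 9 pictures, within the budget of 10.

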